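Free the stuck sorting plate and close up the vial racks

TASK

A black sorting plate has slipped down between the two white vial racks and holds them apart. First take the plate out and put it in the steel tray; then slide the loose empty rack up against the screwed-down rack, so that the gap is closed along the whole joint and the long sides of the two racks run on in line. Leave the vials standing in their rack, and do not disturb the jar or the spoon.

Things in the scene. Friction and masses are not known exactly. Their poses are not given: they have to be found in the camera images.
- fixed_rack: White plastic rack of 2 x 4 open cells, walls and floor 3 mm, 60 (x) x 117 (y) x 50 (z) mm, screwed to the bench: it cannot move. A steel tab (50 x 22 x 4 mm) sticks out at the foot of its +y end; three vials stand in its +y half, tops 98 mm above the bench. Origin: centre of the underside; y along its length; its -y end faces the plate and the loose rack; z up.
- fixed_face (a point): Middle of the fixed rack's -y end face, 25 mm above the bench; axes as those of the fixed rack.
- loose_rack: Loose empty rack of the same make, 60 (x) x 117 (y) x 50 (z) mm, about 0.25 kg, no tab. Stands parallel to the fixed rack on its -y side, across an 11 to 12 mm gap, shifted 10 to 22 mm in -x (towards the robot). It slides on the bench and can be gripped over its 60 mm width. Origin: centre of the underside; axes as the fixed rack's. Its +y end is to meet the fixed rack's -y end.
- loose_corner_near (a point): On the loose rack's +y end face, at its vertical edge on the -x side (towards the robot), 25 mm above the rack's underside.
- loose_corner_far (a point): On the loose rack's +y end face, at its vertical edge on the +x side, 25 mm above the rack's underside.
- plate: Black plastic sorting plate, 56 (x) x 10 (y) x 85 (z) mm, about 70 g, standing on edge on the bench in the gap between the racks (about 1 to 2 mm of play); its top 35 mm stand out above the racks. Origin: centre of its lower edge face; y is its thickness, z up.
- plate_mid (a point): Middle of the plate.
- plate_top (a point): Middle of the plate's top edge.
- tray: Open stainless tray, outside 160 (x) x 140 (y) x 25 (z) mm, walls and floor 4 mm, 0.8 kg, loose on the bench to the robot's right of the racks. Origin: centre of the underside, z up. The plate may lie, lean or stand in it.
- vial0: Closed clear plastic fly vial with white stopper, 23 mm diameter, 95 mm tall, standing in a cell of the fixed rack at (-14, 43) mm in the rack's x, y. Origin: centre of its foot. Bystander.
- vial1: Closed clear plastic fly vial with white stopper, 23 mm diameter, 95 mm tall, standing in a cell of the fixed rack at (14, 43) mm in the rack's x, y. Origin: centre of its foot. Bystander.
- vial2: Closed clear plastic fly vial with white stopper, 23 mm diameter, 95 mm tall, standing in a cell of the fixed rack at (14, 14) mm in the rack's x, y. Origin: centre of its foot. Bystander.
- jar: Glass jar with white cap, 68 mm diameter, 100 mm tall, standing beyond the racks. Origin: centre of the underside. Bystander.
- spoon: Steel spoon 160 mm long lying on the bench to the robot's left of the racks. Bystander.
There are look-alikes about, which are no part of the job. What is meant by the tray is not blue, and is the smaller of those in its own colour.

How it is judged:
On the way, in this order (a step that is already met when the one before it is completed fails the run):
1. the plate is in the tray (x of plate_mid in the frame of tray between -0.07 and 0.07 m and y of plate_mid in the frame of tray between -0.06 and 0.06 m and z of plate_mid in the frame of tray between 0 and 0.055 m), for 0.2 s.
2. the loose rack is butted against the fixed rack, in line with it (y of loose_corner_near in the frame of fixed_face between -0.003 and 0.003 m and y of loose_corner_far in the frame of fixed_face between -0.003 and 0.003 m and x of loose_rack in the frame of fixed_rack between -0.006 and 0.006 m and angle between loose_rack's own z axis and vertical below 0.05 rad), for 0.2 s.
At the end, for the whole second after the job is handed in: Plate at rest in the tray (its middle within 70 mm in x, 60 mm in y of the tray centre, under 55 mm up); both corners of the loose rack's end face within 3 mm of the fixed rack's face, long sides in line within 6 mm, the loose rack upright (0.05 rad) and at rest (all of step 1 and all of step 2 and linear speed of each of plate, loose_rack below 0.02 m/s); the robot touches nothing.
It fails at once if a vial is tipped over 0.5 rad or shifted more than 30 mm (angle between any of vial0, vial1, vial2's own z axis and vertical above 0.5 rad or distance of any of vial0, vial1, vial2 from where it was at the start of the episode above 0.03 m).
It fails at once if the jar or the spoon is moved more than 30 mm (distance of any of jar, spoon from where it was at the start of the episode above 0.03 m).
It also fails if it takes over 58 s, if anything falls off the work surface, if the arm or the gripper's body presses on something with over 40 N, if the wrist force passes 120 N, or if a joint passes its speed limit or range.

ROBOT

A 6-joint arm with a two-finger parallel gripper is mounted at the origin on the work surface. World frame = base frame: x ahead of the robot, y to its left, z up, the work surface at z = 0. Lengths are in m, angles in rad, forces in N, time in s.
With the tool pointing down it reaches from about 0.35 to 0.8 m from the base axis. Payload 7.3 kg.
Tool frame: the origin (TCP) lies at the very end of the fingers, on their centre line; the grasp point (between the pads) lies 19 mm behind it; z points along the fingers, y is the line along which they close (so a half turn about z gives the same grasp; the last joint's range is limited). The gripper opens to 85 mm and grips with 20 to 120 N. Pads are 22 mm wide; open, the fingers measure 114 mm over their backs; the gripper's body (76 mm by 85 mm) begins 54 mm behind the grasp point. The pads swing forward as they close: fully open they stand 13 mm farther back than shut.
Start: joints at [-1.32, 0.342, 1.524, -0, 1.275, -0.146], TCP at [0.203, -0.484, 0.231] pointing down, gripper open.
Joint ranges: [-2.53, 2.53], [-0.77, 2.02], [0.04, 2.7], [-1, 4.14], [0.28, 2.66], [-3.11, 3.11]. Speed limits (rad/s): [2.57, 2.57, 3.14, 3.14, 3.14, 3.14].

INTERFACE

Orientations are given as a unit quaternion [x, y, z, w].
In Python, from station import arm, optics, workorder gives the robot as it stands.
- The arm moves only by the shell command python3 -m pendant 'ROWS' [FORCE]. ROWS is JSON, one flat list of numbers, 7 for each row, row after row: the closure, from -1 (fully open) to 1 (shut), then the shift along the tool's x, y, z in m, then the turn, a rotation vector about the tool's x, y, z in rad. A call has 1 to 12 rows; each row shifts and turns the commanded pose from where the row before left it, along the tool's axes as they then stand; what a row does not reach is not made up. A row lasts 1/12 s, in which the tool goes at most 41.7 mm and 7.16 degrees, less where a joint would pass 70% of its speed; a pose out of reach is approached as far as the arm can. A call is refused whole if a number of a shift passes 0.0417 or a number of a turn 0.125, either way. A call with a gripper value outside its range is refused whole. The fingers move at their own pace and stop on an object; FORCE is the grip in N (left out, the last holds). Time passes only in rows, so rows that do not move let the fingers close. It gives the time, the measured TCP pose, the force, the opening and the grip force at its end, in the units of the state.
- arm.observe(): the state, without advancing time (a new reading comes with each control period).
- optics.camera(name): name is "scene" or "top" or "wrist"; returns a dict with "frame" (480x640x3 uint8, red, green, blue), "z_map" (480x640 float32, m along the optical axis (not along the pixel's ray), 0 where there is no reading), "fov_y" (degrees; the focal length in pixels is half the picture's height over the tangent of half this angle, whatever the lens; pixels are square), "cx", "cy" (the principal point, pixels), "camera_from_world" (4x4, takes a point from world to camera coordinates); the wrist camera has in their place "mount" (4x4, takes a point from camera to tool coordinates, whose origin is the TCP and whose axes are the flange's). Camera axes: x right, y down, z forward; pixel columns grow to the right and rows downward; lengths in m; the calibration is good to about 2 mm. A picture is of the moment at which its call begins: read the wrist's pose just before it.
- workorder.finish_job(): hands the job in; it is judged then, once.
The state is a dict: "clock": time; "q": joint angles; "qd": joint speeds; "effort": joint torques, N m; "tcp_pos": TCP position; "ee_rot": TCP orientation; "force": force on the tool from outside, world axes, zero at the start; "wrist_torque": the same for the moment, N m; "opening": finger opening in m; "gripper_force": force on a finger pad.
Only numpy, scipy, OpenCV 4.12 (cv2) and the standard library are available. Lean on these libraries where they do the work, as an engineer would, in place of code of your own. Each camera call takes 0.05 s, during which the arm holds its last target. There are 200 camera calls.

## Working session

There is one attempt and no reset: what is moved stays moved. The work goes in short steps, Python scripts to look and compute and a shell command to move; the robot and the scene stay as the last step left them, time stands still between calls to the robot, and variables do not carry over. Pictures are saved under pics/ and viewed, at most 10 in all, crops included, and the job is handed in when it is done.

```bash
mkdir -p pics; cat > h.py <<'E'
import numpy as np, cv2
from station import arm, optics, workorder
from scipy.spatial.transform import Rotation as R
def snap(n,f):
    c=optics.camera(n); cv2.imwrite(f'pics/{f}.png',c['frame'][:,:,::-1]); np.savez(f'pics/{f}.npz',**c); return c
def world(c,u,v,z=None):
    f=240/np.tan(np.radians(float(c['fov_y']))/2)
    T=np.linalg.inv(c['camera_from_world'])
    d=np.array([(u-c['cx'])/f,(v-c['cy'])/f,1.0])
    if z is None: s=c['z_map'][int(v),int(u)]
    else: s=(z-T[2,3])/(T[:3,:3]@d)[2]
    return T[:3,:3]@(d*s)+T[:3,3]
E
python3 - <<'E'
from h import *
for n in('top','scene'): c=snap(n,n+'0'); print({k:c[k] for k in c if k not in('frame','z_map')})
s=arm.observe();print(s)
E
```

```text
{'fov_y': 48.183680426194584, 'cx': 323.4707687595776, 'cy': 240.4780800731807, 'camera_from_world': array([[ 0.02596149, -0.99966125,  0.00183844, -0.04108283],
       [-0.97741368, -0.02576947, -0.20975805,  0.6021879 ],
       [ 0.20973437,  0.00364872, -0.97775159,  1.25930141],
       [ 0.        ,  0.        ,  0.        ,  1.        ]])}
{'fov_y': 57.85392120772003, 'cx': 325.12229326461465, 'cy': 246.56881273897477, 'camera_from_world': array([[ 0.18145917,  0.9833744 ,  0.0068825 , -0.05468583],
       [ 0.81782408, -0.14701669, -0.55637207, -0.47761186],
       [-0.5461102 ,  0.10658748, -0.83090478,  1.38778385],
       [ 0.        ,  0.        ,  0.        ,  1.        ]])}
{'clock': 0.1, 'q': array([-1.32001158e+00,  3.42685975e-01,  1.52489415e+00, -1.05384355e-06,
        1.27539244e+00, -1.46015802e-01]), 'qd': array([ 1.93427430e-03, -3.79021651e-04, -3.54531226e-03, -1.01607332e-03,
       -4.63954634e-05, -1.00100845e-03]), 'effort': array([ 1.41674180e-03, -4.34450305e+01, -2.46489984e+01, -5.44276389e-06,
        4.65334364e-03,  2.82998388e-05]), 'tcp_pos': array([ 0.20282328, -0.48386857,  0.2306879 ]), 'ee_rot': array([ 9.80382876e-01,  1.97101346e-01, -3.66296997e-05, -6.88982102e-04]), 'force': array([ 0.28979609, -0.04993331, -0.74081332]), 'wrist_torque': array([-0.04820118,  0.01598323,  0.01860316]), 'gripper_force': 0.0, 'opening': 0.08542786810233464}
```

View pics/top0.png

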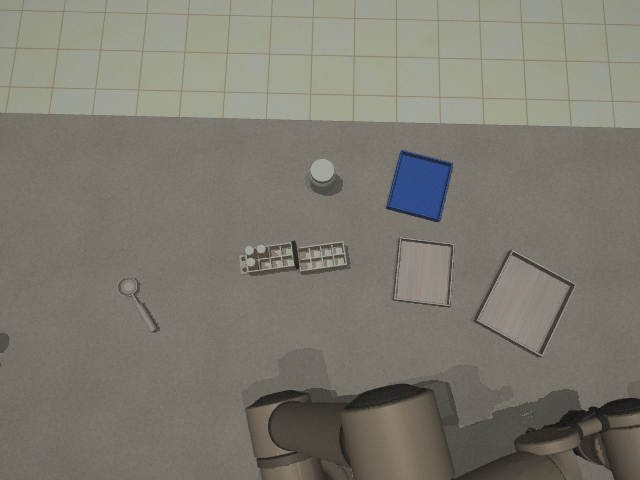

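View pics/scene0.png

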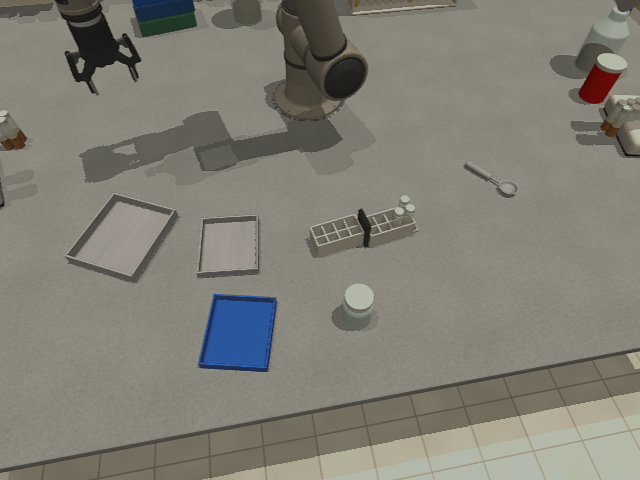

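The top view shows the fixed rack with vials at about (268,257), the black plate at (295,255), the loose rack at (323,257), the target (small steel) tray at (424,272), the jar at (322,172) and the spoon at (135,300). I'll enlarge the racks.

```bash
python3 - <<'E'
from h import *
a=cv2.imread('pics/top0.png')[232:282,232:357]; cv2.imwrite('pics/ct.png',cv2.resize(a,None,fx=6.4,fy=6.4,interpolation=cv2.INTER_CUBIC))
c=dict(np.load('pics/top0.npz'))
for p in[(400,238),(454,242),(450,306),(395,300)]: print('tray',world(c,*p,z=.025).round(4))
E
```

```text
tray [ 0.623  -0.2195  0.025 ]
tray [ 0.6162 -0.3566  0.025 ]
tray [ 0.4538 -0.3426  0.025 ]
tray [ 0.4651 -0.2065  0.025 ]
```

View pics/ct.png

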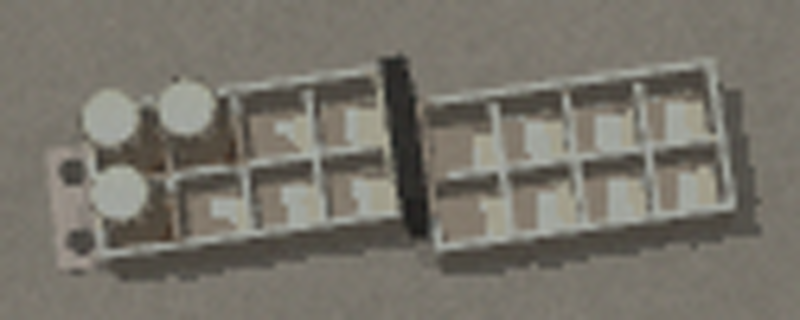

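The crop shows loose-rack top corners at about (422,102), (712,62), (737,208), (438,250), the fixed rack's end face from (380,68) to (400,217), and the plate's top from (393,57) to (419,236), in crop pixels.

```bash
python3 - <<'E'
from h import *
c=dict(np.load('pics/top0.npz'))
w=lambda U,V,z: world(c,(U+.5)/6.4-.5+232,(V+.5)/6.4-.5+232,z=z).round(4)
P={}
for n,l,z in[('loose',[(422,102),(712,62),(737,208),(438,250)],.05),('fixed',[(380,68),(400,217),(100,256)],.05),('plate',[(382,58),(405,57),(428,235),(410,236)],.085)]:
    P[n]=np.array([w(*p,z) for p in l]); print(n,P[n][:,:2].tolist(),P[n].mean(0))
l=P['loose']; print(np.linalg.norm(l[0]-l[1]),np.linalg.norm(l[1]-l[2]),np.degrees(np.arctan2(*(l[0]+l[3]-l[1]-l[2])[:2])))
f=P['fixed'];print(np.degrees(np.arctan2(*(f[2]-f[1])[:2])))
p=P['plate'];print(np.degrees(np.arctan2(*(p[0]+p[1]-p[2]-p[3])[1::-1])))
# top depth points of plate region
m=c['z_map'];f=240/np.tan(np.radians(float(c['fov_y']))/2)
T=np.linalg.inv(c['camera_from_world'])
v,u=np.mgrid[232:282,232:357];z=m[v,u]
X=np.stack([(u-c['cx'])/f*z,(v-c['cy'])/f*z,z],-1)@T[:3,:3].T+T[:3,3]
k=(X[...,2]>.07)&(X[...,1]<.08); print(k.sum(),X[k].mean(0),X[k].std(0))
q=X[k][:,:2]; print(np.linalg.svd(q-q.mean(0))[2] if len(q)else 0)
k=(abs(X[...,2]-.05)<.006)
q=X[k]; 
for nm,s in(('loose',q[q[:,1]<-.0]),): print(nm,len(s),cv2.minAreaRect(s[:,:2].astype(np.float32)))
E
```

```text
loose [[0.5865, 0.0387], [0.6053, -0.0735], [0.548, -0.0842], [0.5286, 0.0305]] [ 0.5671   -0.022125  0.05    ]
fixed [[0.5995, 0.0556], [0.5411, 0.0456], [0.5229, 0.1603]] [0.5545     0.08716667 0.05      ]
plate [[0.5961, 0.0527], [0.5967, 0.044], [0.5287, 0.0328], [0.5282, 0.0395]] [0.562425 0.04225  0.085   ]
0.11376414197804155 0.058290479497084165 -9.55647780552138
-9.016228748550326
10.178652690606972
123 [0.52408943 0.03054706 0.31276673] [0.09384546 0.02857162 0.48768605]
[[ 0.95711591  0.28970524]
 [-0.28970524  0.95711591]]
loose 172 ((0.5696747899055481, -0.037505459040403366), (0.06055421754717827, 0.08343321830034256), 9.664698600769043)
```

```bash
python3 -m pendant '[0,0,0,0,0,0,0.117, 0,0,0,0,0,0.117, 0,0.02,-0.02,0,0,0,0, 0,0.028,-0.029,0,0,0,0, 0,0.028,-0.029,0,0,0,0, 0,0.028,-0.029,0,0,0,0, 0,0.028,-0.029,0,0,0,0, 0,0.028,-0.029,0,0,0,0, 0,0.028,-0.029,0,0,0,0, 0,0.028,-0.029,0,0,0,0]'; python3 -m pendant '[0,0.028,-0.029,0,0,0,0, 0,0.028,-0.029,0,0,0,0, 0,0.028,-0.029,0,0,0,0, 0,0.028,-0.029,0,0,0,0, 0,0.028,-0.029,0,0,0,0, 0,0.028,-0.029,0,0,0,0, 0,0.028,-0.029,0,0,0,0, 0,0.028,-0.029,0,0,0,0, 0,0.006,-0.006,0,0,0,0, 0,0,0,0,0,0,0, 0,0,0,0,0,0,0]'
cat >> h.py <<'E'
def wsnap(f):
    s=arm.observe(); c=snap('wrist',f)
    T=np.eye(4);T[:3,:3]=R.from_quat(s['ee_rot']).as_matrix();T[:3,3]=s['tcp_pos']
    c['camera_from_world']=np.linalg.inv(T@c['mount']); np.savez(f'pics/{f}.npz',**c); return c
def rackframe(p,o,yaw):
    c,s=np.cos(yaw),np.sin(yaw); return np.array([[c,s],[-s,c]])@(np.array(p)[:2]-o)
E
python3 -c "
from h import *
print(wsnap('w1')['mount']);s=arm.observe();print(s['tcp_pos'],s['ee_rot'])"
```

```text
clock: 1.02
tcp_pos: [0.3232, -0.1759, 0.2313]
ee_rot: [0.98, 0.198, -0.0, 0.0]
force: [-0.3, -0.6, -0.2]
opening: 0.0425
gripper_force: 0.0
[[-4.04310323e-04 -9.50995040e-01 -3.09205871e-01  7.92103155e-02]
 [ 9.99999889e-01 -4.59768076e-04  1.06488538e-04  8.65469873e-05]
 [-2.43433060e-04 -3.09205794e-01  9.50995120e-01 -1.42732468e-01]
 [ 0.00000000e+00  0.00000000e+00  0.00000000e+00  1.00000000e+00]]
[ 0.32302339 -0.17652412  0.23128481] [ 9.80355637e-01  1.97237725e-01 -1.18746888e-04  3.00306250e-04]invalid input
```

View pics/w1.png

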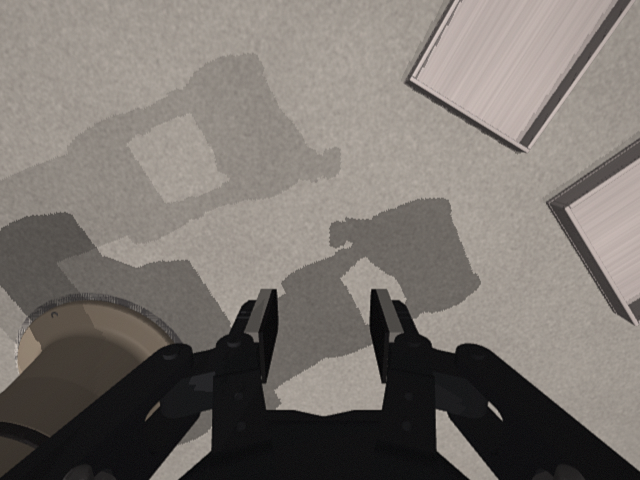

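The wrist view shows the fingers (pads at about (265,335) and (382,335)) and the trays at upper right; the racks aren't in view yet. The turn didn't take effect, so I'll test it alone.

```bash
python3 -m pendant '[0,0,0,0,0,0,0.117, 0,0,0,0,0,0.117, 0,0,0,0,0,0,0]'; python3 -c "
from h import *
s=arm.observe();print(s['clock'],s['tcp_pos'],s['ee_rot'],s['q'])"
```

```text
1.0667 [ 0.32302339 -0.17652412  0.23128481] [ 9.80355637e-01  1.97237725e-01 -1.18746888e-04  3.00306250e-04] [-7.08714124e-01  4.86340161e-02  1.90136435e+00 -5.99700602e-04
  1.19126745e+00  4.65225284e-01]invalid input
```

```bash
python3 -m pendant '[0,0,0,0,0,0,0.1,0,0,0,0,0,0.1,0,0,0,0,0,0,0.034,0,0,0,0,0,0,0]'; echo; python3 -c "
from h import *
s=arm.observe();print(s['clock'],s['tcp_pos'],s['ee_rot'])"
```

```text
1.0667 [ 0.32302339 -0.17652412  0.23128481] [ 9.80355637e-01  1.97237725e-01 -1.18746888e-04  3.00306250e-04]invalid input
```

My turn row was one number short, which is why it was refused. I'm resending it with the correct count.

```bash
python3 -m pendant '[0,0,0,0,0,0,0.117, 0,0,0,0,0,0,0.117, 0,0.031,-0.02,0,0,0,0, 0,0.031,-0.02,0,0,0,0, 0,0.031,-0.02,0,0,0,0, 0,0.031,-0.02,0,0,0,0, 0,0.031,-0.02,0,0,0,0]' ; python3 -m pendant '[0,0,0,0,0,0,0.117, 0,0,0,0,0,0.117,0, 0,0,0,0,0,0,0]' >/dev/null 2>&1 & wait; python3 -c "
from h import *
s=arm.observe();print(s['clock'],s['tcp_pos'],s['ee_rot'])"
```

```text
clock: 1.65
tcp_pos: [0.4611, -0.0527, 0.231]
ee_rot: [0.997, 0.08, -0.0, 0.0]
force: [1.3, -1.7, 0.6]
opening: 0.0422
gripper_force: 0.0
1.9 [ 0.45748023 -0.05251508  0.2293327 ] [ 0.99808718  0.02220195  0.05766843 -0.00184679]
```

A stray second call went through and tilted the tool by 0.117 rad. I'm undoing it.

```bash
python3 -m pendant '[0,0,0,0,0,-0.117,0, 0,0,0,0,0,0,-0.117, 0,0,0,0,0,0,0, 0,0,0,0,0,0,0]'; python3 -c "
from h import *
s=arm.observe();r=R.from_quat(s['ee_rot']).as_matrix();print(s['clock'],s['tcp_pos'],r.round(4));d=np.array([.5695,.044,.231])-s['tcp_pos'];print(r.T@d)"
```

```text
clock: 2.23
tcp_pos: [0.46, -0.0533, 0.2313]
ee_rot: [0.997, 0.079, -0.001, 0.0]
force: [0.2, -0.1, -0.2]
opening: 0.0425
gripper_force: 0.0
2.2333 [ 0.45998588 -0.05332015  0.23128172] [[ 9.875e-01  1.579e-01 -1.100e-03]
 [ 1.579e-01 -9.875e-01 -3.000e-04]
 [-1.100e-03  1.000e-04 -1.000e+00]]
[ 0.12350932 -0.07880395  0.00013126]
```

```bash
python3 -m pendant '[0,0.031,-0.02,0,0,0,0, 0,0.031,-0.02,0,0,0,0, 0,0.031,-0.02,0,0,0,0, 0,0.030,-0.019,0,0,0,0, 0,0,0,0,0,0,0, 0,0,0,0,0,0,0]'; python3 -c "
from h import *
wsnap('w2')"
```

```text
clock: 2.73
tcp_pos: [0.5688, 0.0462, 0.2307]
ee_rot: [0.997, 0.081, -0.001, 0.0]
force: [-0.1, 0.2, 0.7]
opening: 0.0425
gripper_force: 0.0
```

View pics/w2.png

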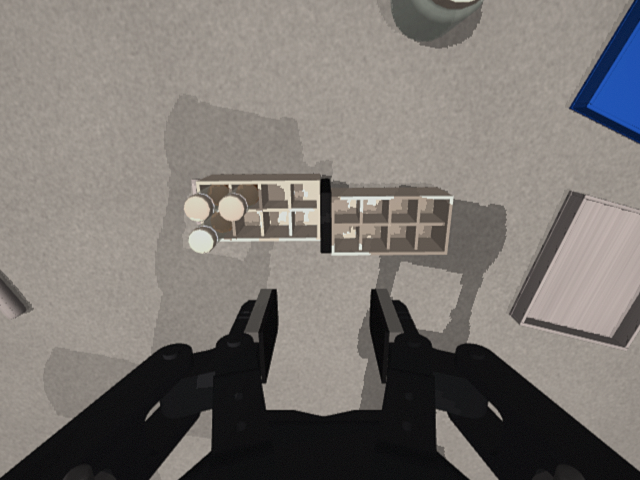

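The wrist view shows the plate top at about columns 321–331 from row 178, the fixed rack's end at column 320 (rows 181–240), the loose rack's top corners near (332,197), (452,196), (447,254), (331,254), and the vials upright at (198,208), (232,207), (202,240).

```bash
python3 - <<'E'
from h import *
c=dict(np.load('pics/w2.npz')); s=arm.observe()
a=c['frame'][165:270,300:460,::-1]; cv2.imwrite('pics/cw2.png',cv2.resize(a,None,fx=5,fy=5,interpolation=cv2.INTER_CUBIC))
m=c['z_map'];f=240/np.tan(np.radians(float(c['fov_y']))/2);T=np.linalg.inv(c['camera_from_world'])
v,u=np.mgrid[0:480,0:640];z=m
X=np.stack([(u-c['cx'])/f*z,(v-c['cy'])/f*z,z],-1)@T[:3,:3].T+T[:3,3]
reg=(v>165)&(v<270)&(u>300)&(u<470)
for lo,hi in((.075,.095),(.044,.056)):
    k=reg&(X[...,2]>lo)&(X[...,2]<hi)
    for nm,kk in(('L',k&(u>334)),('R',k&(u<=332))):
        q=X[kk][:,:2]
        if len(q)>5: print(lo,nm,len(q),X[kk][:,2].mean(),cv2.minAreaRect(q.astype(np.float32)), v[kk].min(),v[kk].max(),u[kk].min(),u[kk].max())
E
```

```text
0.075 R 742 0.0848030509187551 ((0.5668748021125793, 0.04390130564570427), (0.05576304718852043, 0.00988561101257801), 9.478354454040527) 190 253 320 331
0.044 L 1429 0.04878488482418804 ((0.5650509595870972, -0.023532729595899582), (0.06079757958650589, 0.1133294403553009), 9.795637130737305) 195 255 335 453
0.044 R 414 0.04971866615425528 ((0.5602461099624634, 0.05182898789644241), (0.07593094557523727, 0.031100984662771225), 9.613536834716797) 180 255 301 332
```

View pics/cw2.png

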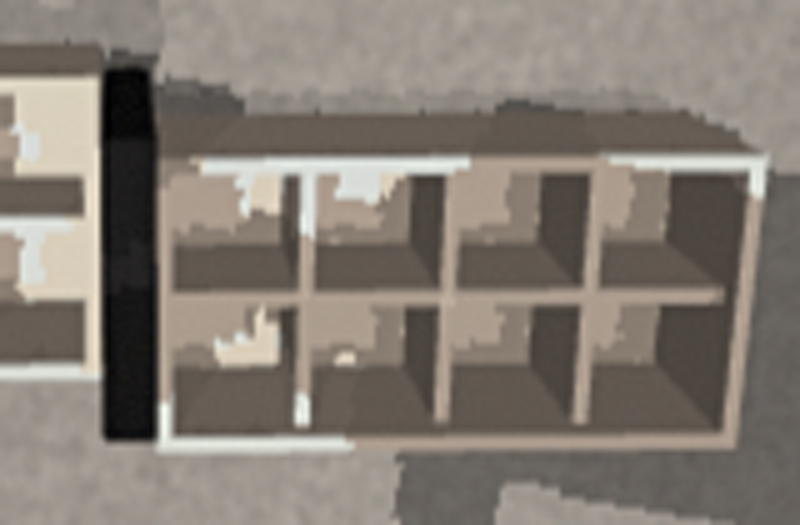

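The depth map puts the plate top at (0.5669, 0.0439) with yaw 9.5°. Next I correct the position, descend to TCP z≈0.056 and grip.

```bash
python3 -m pendant '[0,-0.002,0.002,0.03,0,0,0, 0,0,0,0.03,0,0,0, 0,0,0,0.03,0,0,0, 0,0,0,0.03,0,0,0, 0,0,0,0.03,0,0,0, 0,0,0,0.015,0,0,0, 0,0,0,0.010,0,0,0, 0,0,0,0,0,0,0, 0,0,0,0,0,0,0]' 40; python3 -m pendant '[1,0,0,0,0,0,0, 1,0,0,0,0,0,0, 1,0,0,0,0,0,0, 1,0,0,0,0,0,0, 1,0,0,0,0,0,0, 1,0,0,0,0,0,0]'
```

```text
clock: 3.53
tcp_pos: [0.5668, 0.0428, 0.0571]
ee_rot: [0.997, 0.081, 0.0, 0.0]
force: [1.0, 1.1, 0.3]
opening: 0.0424
gripper_force: 0.0
clock: 4.03
tcp_pos: [0.5676, 0.0436, 0.0577]
ee_rot: [0.997, 0.081, 0.001, 0.0]
force: [-0.9, 0.4, 6.8]
opening: 0.0094
gripper_force: 40.6
```

```bash
python3 -m pendant '[1,0,0,-0.006,0,0,0, 1,0,0,-0.012,0,0,0, 1,0,0,-0.02,0,0,0, 1,0,0,-0.025,0,0,0, 1,0,0,-0.025,0,0,0, 1,0,0,-0.025,0,0,0, 1,0,0,-0.017,0,0,0, 1,0,0,0,0,0,0]'; python3 -m pendant '[1,-0.004,0.016,0,0,0,0, 1,-0.008,0.03,0,0,0,0, 1,-0.008,0.03,0,0,0,0, 1,-0.008,0.03,0,0,0,0, 1,-0.008,0.03,0,0,0,0, 1,-0.008,0.03,0,0,0,0, 1,-0.008,0.03,0,0,0,0, 1,-0.008,0.03,0,0,0,0, 1,-0.008,0.03,0,0,0,0, 1,-0.008,0.03,0,0,0,0, 1,-0.004,0.02,0,0,0,0, 1,0,0.01,0,0,0,0]'; python3 -m pendant '[1,0,0,0,0,0,0, 1,0,0,0,0,0,0]';python3 - <<'E'
from h import *
c=wsnap('w3')
c=snap('top','top3')
E
```

```text
clock: 4.7
tcp_pos: [0.5686, 0.0436, 0.1907]
ee_rot: [0.997, 0.081, 0.004, 0.001]
force: [1.0, 0.2, -0.2]
opening: 0.009
gripper_force: 39.6
clock: 5.7
tcp_pos: [0.5378, -0.2838, 0.1849]
ee_rot: [0.997, 0.08, -0.001, -0.0]
force: [-0.6, 0.5, -0.2]
opening: 0.0093
gripper_force: 39.7
clock: 5.87
tcp_pos: [0.5388, -0.2805, 0.1854]
ee_rot: [0.997, 0.081, -0.001, -0.001]
force: [0.0, -0.6, -1.0]
opening: 0.0092
gripper_force: 39.7
```

View pics/w3.png

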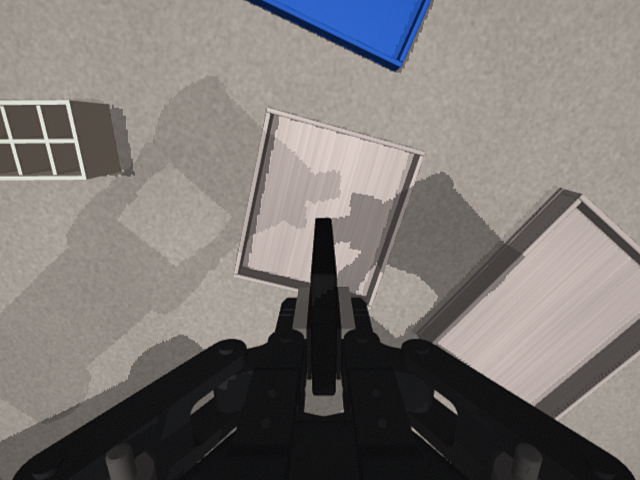

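The plate is held straight, with its lower edge at about (322,220), over the small tray whose rim corners are near (268,110), (423,153), (370,305), (237,275). Lowering now.

```bash
python3 - <<'E'
from h import *
c=dict(np.load('pics/w3.npz'))
P=np.array([world(c,*p,z=.025) for p in[(268,110),(423,153),(370,305),(237,275)]]);print(P.round(3),P.mean(0))
E
python3 -m pendant '[1,0,0,0.02,0,0,0, 1,0,0,0.025,0,0,0, 1,0,0,0.025,0,0,0, 1,0,0,0.025,0,0,0, 1,0,0,0.015,0,0,0, 1,0,0,0.008,0,0,0, 1,0,0,0.002,0,0,0, 1,0,0,0,0,0,0, 1,0,0,0,0,0,0]'
```

```text
[[ 0.622 -0.22   0.025]
 [ 0.609 -0.356  0.025]
 [ 0.457 -0.341  0.025]
 [ 0.468 -0.207  0.025]] [ 0.53889432 -0.2810006   0.025     ]
clock: 6.72
tcp_pos: [0.5398, -0.2812, 0.0676]
ee_rot: [0.997, 0.082, 0.001, 0.001]
force: [0.2, 0.3, -1.3]
opening: 0.0094
gripper_force: 39.6
```

```bash
python3 -m pendant '[1,0,0,0.003,0,0,0, 1,0,0,0.002,0,0,0, 1,0,0,0.0015,0,0,0, 1,0,0,0,0,0,0, 1,0,0,0,0,0,0]';  python3 -m pendant '[0.4,0,0,0,0,0,0, 0.4,0,0,0,0,0,0, 0.2,0,0,0,0,0,0, 0,0,0,0,0,0,0, 0,0,0,0,0,0,0, 0,0,0,-0.01,0,0,0, 0,0,0,-0.03,0,0,0, 0,0,0,-0.03,0,0,0, 0,0,0,-0.03,0,0,0, 0,0,0,0,0,0,0]'; python3 - <<'E'
from h import *
c=wsnap('w4')
f=240/np.tan(np.radians(float(c['fov_y']))/2);T=np.linalg.inv(c['camera_from_world'])
v,u=np.mgrid[0:480,0:640];z=c['z_map']
X=np.stack([(u-c['cx'])/f*z,(v-c['cy'])/f*z,z],-1)@T[:3,:3].T+T[:3,3]
k=(X[...,2]<.1)&(c['frame'].max(-1)<60)&(abs(X[...,0]-.54)<.09)&(abs(X[...,1]+.28)<.08)&(X[...,2]>.035)
print(k.sum(),X[k].mean(0),X[k].min(0),X[k].max(0))
E
```

```text
clock: 7.13
tcp_pos: [0.5395, -0.2816, 0.0618]
ee_rot: [0.997, 0.081, 0.001, 0.001]
force: [-1.9, 2.9, 8.4]
opening: 0.009
gripper_force: 41.2
clock: 7.97
tcp_pos: [0.5418, -0.2831, 0.1672]
ee_rot: [0.997, 0.081, 0.005, 0.004]
force: [0.7, -0.1, 1.4]
opening: 0.0427
gripper_force: 0.0
1196 [ 0.54472827 -0.28052556  0.08528746] [ 0.51197608 -0.28949895  0.03617228] [ 0.56713905 -0.27265854  0.09114741]
```

The plate stands centred in the tray (top at z≈0.088). Now I compute the rack geometry from the earlier wrist depth map.

```bash
cat >> h.py <<'E'
def cloud(c):
    f=240/np.tan(np.radians(float(c['fov_y']))/2);T=np.linalg.inv(c['camera_from_world'])
    v,u=np.mgrid[0:480,0:640];z=c['z_map']
    return np.stack([(u-c['cx'])/f*z,(v-c['cy'])/f*z,z],-1)@T[:3,:3].T+T[:3,3],u,v
def edges(c,box,yaw=np.radians(9.4),o=np.array([.57,.045])):
    """extent in the rack-aligned frame (about o) of rim points in the image box u0,u1,v0,v1"""
    X,u,v=cloud(c); u0,u1,v0,v1=box
    k=(u>=u0)&(u<=u1)&(v>=v0)&(v<=v1)&(abs(X[...,2]-.05)<.003)
    cc,s=np.cos(yaw),np.sin(yaw); q=(X[k][:,:2]-o)@np.array([[cc,-s],[s,cc]])
    r=cv2.minAreaRect(X[k][:,:2].astype(np.float32))
    return np.percentile(q,[.5,99.5],axis=0).round(4).tolist(),len(q),[np.round(a,4) for a in r]
E
python3 - <<'E'
from h import *
c=dict(np.load('pics/w2.npz'))
print(edges(c,(240,319,170,260)));print(edges(c,(332,470,170,270)))
print(arm.observe()['q'],arm.observe()['tcp_pos'])
E
```

```text
([[-0.0311, 0.0053], [0.0294, 0.0838]], 779, [array([0.5618, 0.0893]), array([0.0605, 0.0796]), np.float64(9.5053)])
([[-0.0465, -0.1231], [0.0141, -0.0071]], 1266, [array([ 0.5647, -0.0221]), array([0.0607, 0.1164]), np.float64(9.6542)])
[-6.06809566e-01  5.48120922e-01  1.38251931e+00 -4.27002011e-05
  1.20277065e+00  8.01173842e-01] [ 0.54075657 -0.28239404  0.16426522]
```

```bash
python3 -m pendant '[-1,0,0,0,0,0,-0.12, -1,0,0,0,0,0,-0.12, -1,0,0,0,0,0,-0.12, -1,0,0,0,0,0,-0.12, -1,0,0,0,0,0,-0.12, -1,0,0,0,0,0,-0.12, -1,0,0,0,0,0,-0.12, -1,0,0,0,0,0,-0.12, -1,0,0,0,0,0,-0.12, -1,0,0,0,0,0,-0.12, -1,0,0,0,0,0,-0.12, -1,0,0,0,0,0,-0.12]'; python3 -m pendant '[-1,0,0,0,0,0,-0.12, -1,0,0,0,0,0,-0.01, -1,0,0,0,0,0,0, -1,0,0,0,0,0,0, -1,0,0,0,0,0,0]'; cat >> h.py <<'E'
def go(p,yaw=np.radians(99.55)):
    s=arm.observe();M=R.from_quat(s['ee_rot']).as_matrix()
    G=np.array([[np.cos(yaw),np.sin(yaw),0],[np.sin(yaw),-np.cos(yaw),0],[0,0,-1]]).T
    G=np.stack([[np.cos(yaw),np.sin(yaw),0],[np.sin(yaw),-np.cos(yaw),0],[0,0,-1]],1)
    print('turn',R.from_matrix(M.T@G).as_rotvec().round(4),'shift',(G.T@(np.array(p)-s['tcp_pos'])).round(4),'tcp',s['tcp_pos'].round(4),'q',s['q'].round(2))
E
python3 -c "
from h import *
go([.565,-.022,.17])"
```

```text
clock: 9.02
tcp_pos: [0.5385, -0.2809, 0.1589]
ee_rot: [0.694, 0.72, -0.0, -0.001]
force: [-0.3, 0.5, 0.5]
opening: 0.0853
gripper_force: 0.0
clock: 9.43
tcp_pos: [0.5389, -0.2811, 0.1596]
ee_rot: [0.648, 0.761, -0.0, -0.0]
force: [-0.4, 0.0, -0.2]
opening: 0.0852
gripper_force: 0.0
turn [-0.0004 -0.0003 -0.0071] shift [ 0.2512  0.0687 -0.0104] tcp [ 0.5389 -0.2811  0.1596] q [-0.61  0.55  1.39 -0.    1.2  -0.77]
```

```bash
python3 -m pendant '[-1,0.011,0.004,-0.01,0,0,-0.007, -1,0.03,0.008,0,0,0,0, -1,0.03,0.008,0,0,0,0, -1,0.03,0.008,0,0,0,0, -1,0.03,0.008,0,0,0,0, -1,0.03,0.008,0,0,0,0, -1,0.03,0.008,0,0,0,0, -1,0.03,0.008,0,0,0,0, -1,0.03,0.008,0,0,0,0, -1,0,0,0,0,0,0, -1,0,0,0,0,0,0, -1,0,0,0,0,0,0]'; python3 - <<'E'
from h import *
go([.565,-.022,.010]); c=wsnap('w5')
X,u,v=cloud(c);k=(abs(X[...,2]-.05)<.003)&(X[...,1]<.1)&(X[...,1]>-.1)&(abs(X[...,0]-.565)<.06)
print(k.sum(),cv2.minAreaRect(X[k&(X[...,1]<.03)][:,:2].astype(np.float32)))
E
```

```text
clock: 10.43
tcp_pos: [0.564, -0.0222, 0.1704]
ee_rot: [0.645, 0.764, 0.0, 0.0]
force: [0.6, 0.7, 1.0]
opening: 0.0853
gripper_force: 0.0
turn [0.0005 0.0006 0.0028] shift [0.     0.0011 0.1604] tcp [ 0.564  -0.0222  0.1704] q [-0.17  0.47  1.51 -0.    1.17 -0.34]
2765 ((0.5651431679725647, -0.022434905171394348), (0.06024961173534393, 0.11615605652332306), 9.64600944519043)
```

View pics/w5.png

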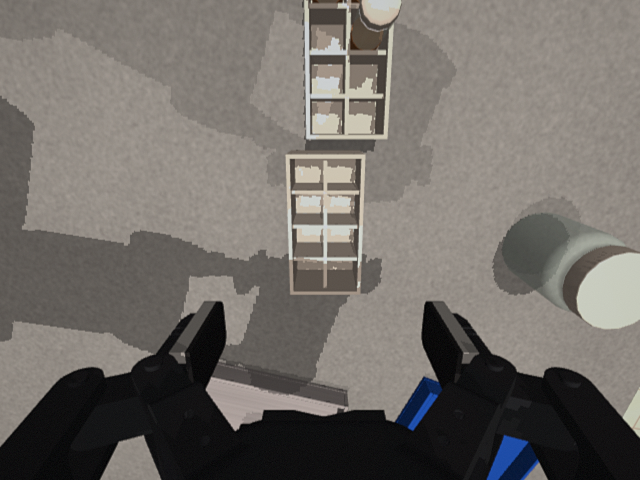

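The plate is gone from the gap. The loose rack spans columns 288–365, rows 153–294, the fixed rack's end is at row 138, and the jar is well right at (590,280). I'll descend and grip.

```bash
python3 -m pendant '[-1,0,0.001,0.03,0,0,0, -1,0,0,0.03,0,0,0, -1,0,0,0.03,0,0,0, -1,0,0,0.03,0,0,0, -1,0,0,0.02,0,0,0, -1,0,0,0.012,0,0,0, -1,0,0,0.006,0,0,0, -1,0,0,0,0,0,0, -1,0,0,0,0,0,0]'; python3 -m pendant '[-0.2,0,0,0,0,0,0, 1,0,0,0,0,0,0, 1,0,0,0,0,0,0, 1,0,0,0,0,0,0, 1,0,0,0,0,0,0]' 30
```

```text
clock: 11.23
tcp_pos: [0.5653, -0.0231, 0.0123]
ee_rot: [0.645, 0.764, 0.0, 0.0]
force: [0.4, 0.4, 0.1]
opening: 0.0854
gripper_force: 0.0
clock: 11.65
tcp_pos: [0.5656, -0.0225, 0.0131]
ee_rot: [0.645, 0.764, 0.0, 0.001]
force: [-1.4, 0.0, 6.9]
opening: 0.0598
gripper_force: 34.2
```

```bash
python3 -m pendant '[1,0,0.005,0,0,0,0, 1,0,0.005,0,0,0,0, 1,0,0.005,0,0,0,0, 1,0.004,0,0,0,0,0, 1,0.004,0,0,0,0,0, 1,0.002,0,0,0,0,0, 1,0,0,0,0,0,0, 1,0,0,0,0,0,0]'; python3 - <<'E'
from h import *
c=wsnap('w6')
X,u,v=cloud(c);q=X[(abs(X[...,2]-.05)<.004)&(u>280)&(u<430)&(v<330)][:,:2]
cc,s=np.cos(np.radians(9.55)),np.sin(np.radians(9.55)); q=(q-[.57,.045])@np.array([[cc,-s],[s,cc]])
h,b=np.histogram(q[:,1],np.arange(-.08,.06,.002)); print(list(zip(b.round(3),h)))
for a,d in((-.06,0),(.006,.05)):
    t=q[(q[:,1]>a)&(q[:,1]<d)]
    if len(t): print(len(t),np.percentile(t,[1,99],axis=0).round(4))
go([.57,.045,.01])
E
```

```text
clock: 12.32
tcp_pos: [0.5792, -0.0101, 0.0131]
ee_rot: [0.645, 0.764, 0.001, 0.002]
force: [0.7, -1.4, 5.7]
opening: 0.0595
gripper_force: 34.2
[(np.float64(-0.08), np.int64(0)), (np.float64(-0.078), np.int64(0)), (np.float64(-0.076), np.int64(0)), (np.float64(-0.074), np.int64(0)), (np.float64(-0.072), np.int64(0)), (np.float64(-0.07), np.int64(0)), (np.float64(-0.068), np.int64(0)), (np.float64(-0.066), np.int64(0)), (np.float64(-0.064), np.int64(0)), (np.float64(-0.062), np.int64(0)), (np.float64(-0.06), np.int64(0)), (np.float64(-0.058), np.int64(0)), (np.float64(-0.056), np.int64(0)), (np.float64(-0.054), np.int64(0)), (np.float64(-0.052), np.int64(0)), (np.float64(-0.05), np.int64(0)), (np.float64(-0.048), np.int64(6)), (np.float64(-0.046), np.int64(181)), (np.float64(-0.044), np.int64(58)), (np.float64(-0.042), np.int64(54)), (np.float64(-0.04), np.int64(62)), (np.float64(-0.038), np.int64(61)), (np.float64(-0.036), np.int64(56)), (np.float64(-0.034), np.int64(59)), (np.float64(-0.032), np.int64(66)), (np.float64(-0.03), np.int64(58)), (np.float64(-0.028), np.int64(65)), (np.
[... 999 characters left out ...]
oat64(0.03), np.int64(108)), (np.float64(0.032), np.int64(106)), (np.float64(0.034), np.int64(107)), (np.float64(0.036), np.int64(104)), (np.float64(0.038), np.int64(104)), (np.float64(0.04), np.int64(100)), (np.float64(0.042), np.int64(93)), (np.float64(0.044), np.int64(82)), (np.float64(0.046), np.int64(93)), (np.float64(0.048), np.int64(82)), (np.float64(0.05), np.int64(72)), (np.float64(0.052), np.int64(73)), (np.float64(0.054), np.int64(49)), (np.float64(0.056), np.int64(1))]
1636 [[ 0.0263 -0.0456]
 [ 0.0353 -0.0005]]
3124 [[-0.0124  0.0061]
 [ 0.0296  0.0493]]
turn [0.003  0.0015 0.0029] shift [0.0559 0.0001 0.0031] tcp [ 0.5792 -0.0102  0.0131] q [-0.15  0.69  1.61 -0.    0.84 -0.32]
```

View pics/w6.png

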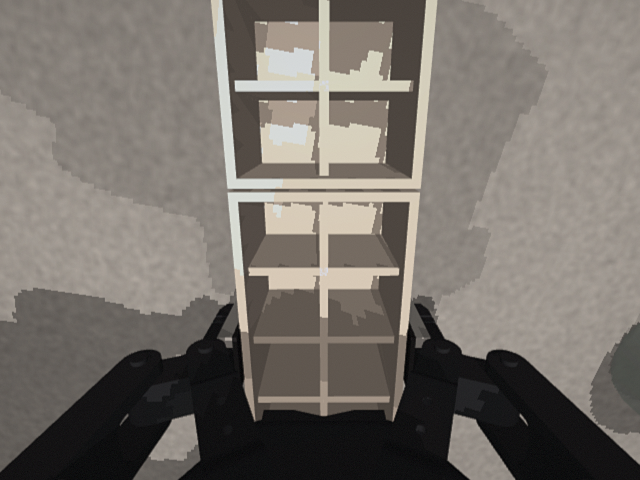

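The racks are in line (edges at columns ~229 and ~420 for both), and a thin gap of about 1 mm remains at rows 188–192, parallel. I'll close it with a gentle push.

```bash
python3 -m pendant '[1,0.001,0,0,0,0,0, 1,0.001,0,0,0,0,0, 1,0,0,0,0,0,0, 1,0,0,0,0,0,0]'; python3 -m pendant '[1,0.001,0,0,0,0,0, 1,0,0,0,0,0,0, 1,0,0,0,0,0,0]'
```

```text
clock: 12.7
tcp_pos: [0.5791, -0.009, 0.0131]
ee_rot: [0.645, 0.764, 0.0, 0.002]
force: [0.3, -5.5, 5.2]
opening: 0.0596
gripper_force: 34.2
clock: 12.95
tcp_pos: [0.579, -0.009, 0.0131]
ee_rot: [0.645, 0.764, 0.0, 0.002]
force: [1.5, -9.8, 5.4]
opening: 0.0598
gripper_force: 34.1
```

Contact is made (10 N, no further advance). I'll release, lift away and check.

```bash
python3 -m pendant '[0,-0.001,0,0,0,0,0, -1,0,0,0,0,0,0, -1,0,0,0,0,0,0, -1,0,0,0,0,0,0, -1,0,0,0,0,0,0, -1,0,0,-0.01,0,0,0, -1,0,0,-0.03,0,0,0, -1,0,0,-0.04,0,0,0, -1,0,0,-0.04,0,0,0, -1,0,0,-0.04,0,0,0, -1,0,0,0,0,0,0, -1,0,0,0,0,0,0]'; python3 - <<'E'
from h import *
c=wsnap('w7'); X,u,v=cloud(c)
q=X[(abs(X[...,2]-.05)<.003)&(abs(X[...,0]-.57)<.07)&(X[...,1]<.12)&(X[...,1]>-.12)][:,:2]
cc,s=np.cos(np.radians(9.55)),np.sin(np.radians(9.55)); q=(q-[.57,.045])@np.array([[cc,-s],[s,cc]])
for a,d in((-.2,.0),(.01,.06)):
    t=q[(q[:,1]>a)&(q[:,1]<d)]; print(len(t),np.percentile(t,[1,99],axis=0).round(4))
print('all',q.min(0),q.max(0))
a=c['frame'][:300,200:460,::-1]; t=snap('top','top7')['frame'][220:315,225:470,::-1]
a=cv2.resize(a,(400,462)); t=cv2.resize(t,(400,155)); cv2.imwrite('pics/fin.png',cv2.resize(np.vstack([a,t]),(388,598)))
E
```

```text
clock: 13.95
tcp_pos: [0.579, -0.0079, 0.1753]
ee_rot: [0.645, 0.764, 0.002, 0.003]
force: [0.5, 0.4, -0.6]
opening: 0.0853
gripper_force: 0.0
1371 [[-0.0301 -0.1124]
 [ 0.0297 -0.0011]]
644 [[-0.0303  0.0102]
 [ 0.0295  0.0597]]
all [-0.03054562 -0.11268869] [0.02991447 0.08095845]
```

View pics/fin.png

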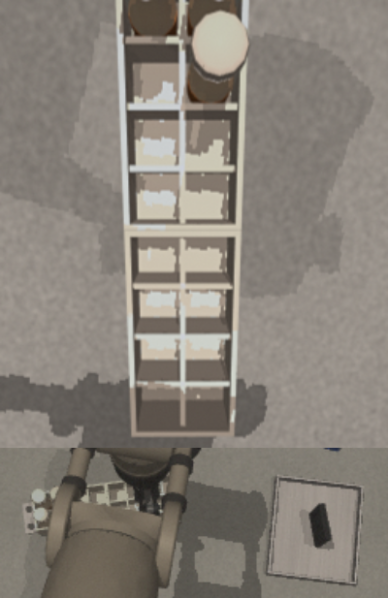

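The joint is closed and in line at about (183,230). The plate is in the tray at about (320,525) in the lower strip. The visible vials are upright and the arm is clear.

```bash
python3 -c "
from h import *
print(workorder.finish_job())"
```

```text
the job is handed in; nothing more can be done
None
```

The job is handed in at about 14 s: the plate stands in the small steel tray and the loose rack is butted against the fixed rack, in line to within about 1 mm by the camera; the hand-in returned no verdict.

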